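# Carry the tipping stand with its top-heavy bottle onto the stone slab

### The job

Pick up the tipping stand by its carrying bar and bring it over to the stone slab by the microscope, keeping the bottle that swings in it upright the whole way; the bottle is top-heavy and starts to fall over as soon as its bottom leaves the bench. Hold the stand a few centimetres above the middle of the slab, with the bottle steady and upright, for about five seconds, then set it down gently in the middle of the slab, square with its edges, and let go. Leave the other things on the desk where they are.

Things in the scene. Friction and masses are not known exactly. Their poses are not given: they have to be found in the camera images.
- stand: Tipping stand for a bottle, metal frame, 0.36 kg empty: two foot bars 130 mm long along its y at x = +-52 mm (118 mm over x), an upright cheek 6 x 22 mm on each, a carrying bar on top along x. Origin: underside, midway between the feet; z up, x along bar and hinge. The bottle hangs between the cheeks on trunnions on a hinge line along x, 80 mm above the underside.
- bar (a point): Centre of the stand's flat aluminium carrying bar: 110 mm long (x), 16 mm wide (y), 28 mm high, its centre 236 mm above the underside; 28 mm free from its underside down to the bottle's cap. Grip it across the 16 mm at the middle, from above. Axes as the stand.
- bottle (a joint): Lean of the bottle in the frame, rad, about the stand's +x (positive: its top goes to the stand's -y); stops at +-0.45. The trunnions have a weak centring spring, 0.030 N m/rad, neutral at 0, and drag, 0.006 N m s/rad, both between frame and bottle, and next to no dry friction. Tilting the frame about x, or moving it under the bottle, brings a lean back.
- bottle_cap (a point): Centre of the top of the bottle's grey cap (42 mm across), 114 mm from the hinge line; z = the bottle's axis, so its tilt is the lean. Gravity (0.044 N m/rad) beats the spring: hanging free, a lean grows by a factor e in about 0.6 s. On a flat surface the bottle's flat bottom (58 mm across, 1 mm above the feet) rests on it and the bottle stays within about 0.04 rad of upright.
- bottle_pivot (a point): Middle of the hinge line, 80 mm above the stand's underside; turns with the bottle (z = its axis). The bottle is closed and rigid, white, 62 mm in diameter, 194 mm tall, 0.45 kg (hidden, up to 10 % either way), centre of mass 10 mm above the hinge line, moment of inertia about the hinge line 0.0014 kg m2.
- slab: Fixed pale stone slab on four rubber feet, 170 mm (x) by 180 mm (y), its top 45 mm above the desk. Origin: centre of its underside at desk level; axes along its edges. The stand fits on it either way round with its x along the slab's x.
- slab_top (a point): Centre of the slab's top face; axes as the slab.
- wash_bottle: Bystander: white plastic bottle, 68 mm in diameter, 170 mm tall; origin at the centre of its underside.
- jar: Bystander: sample jar with lid, 56 mm in diameter, 70 mm tall; origin at the centre of its underside.
- petri: Bystander: closed glass dish, 94 mm in diameter, 18 mm tall, lying on the way; origin at the centre of its underside.
- tub: Bystander: clear open tub, 120 x 170 x 65 mm; origin at the centre of its underside.
- slide_box: Bystander: box of slides, 90 x 35 x 32 mm; origin at the centre of its underside.
- beaker: Bystander: glass beaker, 70 mm in diameter, 90 mm tall; origin at the centre of its underside.
Things that resemble listed ones, but are neither listed nor needed, are in the scene too. What is shaped like the stand but blue or yellow is not meant.

How it is judged (in metres and radians):
On the way, in this order (a step that is already met when the one before it is completed fails the run):
1. the stand is lifted clear of the desk with the bottle upright (feet 25 mm up, lean under 0.15 rad) for half a second (height (world z) of stand above 0.025 m and angle between bottle_cap's own z axis and vertical below 0.15 rad), for 0.5 s.
2. the stand is held 15 mm or more above the slab, within 40 mm of its middle, with the bottle within 0.12 rad of upright, for 4 s (horizontal distance between stand and slab_top below 0.04 m and z of stand in the frame of slab_top above 0.015 m and angle between bottle_cap's own z axis and vertical below 0.12 rad), for 4 s.
At the end, for the whole second after the job is handed in: The stand stands on its feet on the slab's top, its middle within 25 mm of the slab's middle and its bar along the slab's x within 0.2 rad, the bottle within 0.1 rad of upright, released and at rest (horizontal distance between stand and slab_top below 0.025 m and z of stand in the frame of slab_top between -0.006 and 0.006 m and angle between stand's own z axis and vertical below 0.06 rad and angle between bottle_cap's own z axis and vertical below 0.1 rad and angle between the x axis of stand and the x axis of slab, either way round below 0.2 rad and linear speed of stand below 0.03 m/s); the robot touches nothing.
It fails at once if the bottle leans more than 0.25 rad from upright (angle between bottle_cap's own z axis and vertical above 0.25 rad).
It fails at once if the stand is banged down on the slab (more than 50 N) (contact force between stand and slab above 50 N).
It fails at once if a bystander is pushed aside by more than 30 mm (distance of any of wash_bottle, jar, petri, tub, slide_box, beaker from where it was at the start of the episode above 0.03 m).
It also fails if it takes over 64 s, if anything falls off the work surface, if the arm or the gripper's body presses on something with over 40 N, if the wrist force passes 120 N, or if a joint passes its speed limit or range.

### The arm

A 7-joint arm with a two-finger parallel gripper is mounted at the origin on the work surface. World frame = base frame: x ahead of the robot, y to its left, z up, the work surface at z = 0. Lengths are in m, angles in degrees, forces in N, time in s.
With the tool pointing down it reaches from about 0.35 to 0.775 m from the base axis. Payload 3.1 kg.
Tool frame: the origin (TCP) lies on the centre line of the jaws, within the pads' length; the fingertips stand 17 mm ahead of it and the grasp point (between the pads) lies 2 mm behind it (robot.tip_reach is the distance from the TCP to the fingertips, in m); z points along the fingers, y is the line along which they close (so a half turn about z gives the same grasp; the last joint's range is limited). The gripper opens to 85 mm and grips with 20 to 120 N. Pads are 22 mm wide; open, the fingers measure 114 mm over their backs; the gripper's body (76 mm by 85 mm) begins 54 mm behind the grasp point. The pads swing forward as they close: fully open they stand 13 mm farther back than shut.
Start: joints at [-69.884, 17.813, 0.802, 86.603, -0.252, 75.585, -1.558], TCP at [0.211, 0.508, 0.248] pointing down, gripper open.
Joint ranges: [-154.91, 154.91], [-16.99, 109.72], [-72.82, 74.43], [7.12, 147.25], [-82.49, 262.49], [11.32, 116.49], [-174.64, 174.64]. Speed limits (degrees/s): [159.86, 159.86, 180, 180, 180, 180, 180].

### API

Orientations are given as [roll, pitch, yaw] about the fixed x, y, z axes, in that order (R = Rz(yaw) Ry(pitch) Rx(roll)).
In Python, from station import robot, fingers, vision, workorder, recognise gives the robot as it stands. Calls block until the motion is done:
- robot.move_to(position, orientation): joint-space move of the TCP to a pose.
- robot.line_to(position, orientation=None, velocity=0.15, f_stop=None): straight line of the TCP; orientation=None keeps the orientation; velocity is the mean speed in m/s. With f_stop (N) it stops when the force on the tool has changed by that much, and returns True; else False.
- robot.move_j(angles): joint-space move.
- fingers.gripper_to(opening, force=None): opening from 0.0 (shut) to 1.0 (fully open); force is the grip in N (None keeps the last); returns when the fingers have stopped.
- robot.pause(seconds).
- robot.inverse_kinematics(position, orientation): joint angles nearest the present ones, or None.
- vision.grab_frame(name): name is "scene" or "top"; returns the picture (400x640x3 uint8, red, green, blue); there is no depth.
- vision.calibration(name): a dict with "mtx" (3x3 intrinsics, pixels), "extrinsics" (4x4, takes a point from world to camera coordinates). Camera axes: x right, y up, looking along -z (the intrinsics and any distortion apply to the point x, -y, -z); pixel columns grow to the right and rows downward; lengths in m; the calibration is good to about 2 mm. A picture is of the moment at which its call begins. calibration takes no time and is no camera call.
A pose or a line that the arm cannot do raises robot.PlanningError and nothing moves.
- workorder.close_job(): hands the job in; it is judged then, once.
Trained networks look in the newest picture that a camera, given by its name, has taken for a name from the list of things; names that differ only in an ending like _2 or _b are one class to them, and where a whole thing is asked for, a point or a joint stands for the part that bears it (a point fixed in the world has none). Each returns a list of dicts, best first, with "p" (0 to 1); they miss things now and then, are a little off and sometimes report something else, mostly with a low value. They report only what shows in the picture. A call takes as long as a camera call. They do not tell look-alikes from the thing itself.
- recognise(label, camera): "rect" ([centre column, centre row, width, height] in pixels, round what is visible of it).
Readings, each from a call of its own:
- robot.current_time_s(): time.
- robot.current_joint_positions(): joint angles.
- robot.current_dq(): joint speeds.
- robot.current_joint_torque(): joint torques, N m.
- robot.current_tool_pos(): TCP position.
- robot.current_eef_rot(): TCP orientation.
- robot.current_contact_force(): force on the tool from outside, world axes, zero at the start.
- robot.current_torque(): the same for the moment, N m.
- robot.current_finger_gap(): opening from 0.0 (shut) to 1.0 (fully open).
- robot.current_gripper_force(): force on a finger pad.
Only numpy, scipy, OpenCV 4.12 (cv2) and the standard library are available. Lean on these libraries where they do the work, as an engineer would, in place of code of your own. Each camera call takes 0.05 s, during which the arm holds its last target. There are 200 camera calls.

## Working session

There is one attempt and no reset: what is moved stays moved. The work goes in short steps, each a Python script; the robot and the scene stay as the last script left them, time stands still between calls to the robot, and variables do not carry over. Pictures are saved under pics/ and viewed, at most 10 in all, crops included, and the job is handed in when it is done.

```bash
ls; mkdir -p pics; python3 - <<'E'
from station import robot, fingers, vision, workorder, recognise
import cv2
t=robot.current_time_s()
for n in("scene","top"):
    im=vision.grab_frame(n); cv2.imwrite(f"pics/{n}0.png",im[:,:,::-1])
    c=vision.calibration(n); print(n,c)
    for l in("stand","bar","bottle_cap","slab","petri"):
        print(l,[(d["rect"],round(d["p"],2)) for d in recognise(l,n)])
print(t,robot.current_time_s(),robot.current_eef_rot())
E
```

```text
pics
scene {'mtx': array([[427.55690003,   0.        , 315.30342529],
       [  0.        , 427.55690003, 196.99166932],
       [  0.        ,   0.        ,   1.        ]]), 'extrinsics': array([[ 0.85339429,  0.52122176, -0.00678716, -0.4237011 ],
       [-0.39841982,  0.66061652,  0.63627625,  0.19345804],
       [ 0.33612473, -0.54029038,  0.77143144, -1.61702051],
       [ 0.        ,  0.        ,  0.        ,  1.        ]])}
stand [([286.4, 241.5, 47.0, 76.4], 0.88), ([234.4, 207.7, 53.9, 86.2], 0.85), ([239.4, 314.7, 59.0, 68.8], 0.61)]
bar [([234.4, 209.3, 54.7, 87.0], 0.84), ([241.3, 316.0, 61.1, 72.7], 0.69), ([284.9, 243.6, 56.4, 80.1], 0.62)]
bottle_cap [([244.8, 313.1, 37.9, 44.9], 0.94), ([285.1, 242.2, 30.4, 50.3], 0.79), ([232.2, 212.7, 27.7, 50.4], 0.75)]
slab [([350.6, 147.9, 69.1, 51.7], 0.8)]
petri [([327.0, 208.9, 30.4, 22.7], 0.83)]
top {'mtx': array([[420.96716152,   0.        , 318.53467701],
       [  0.        , 420.96716152, 205.77104224],
       [  0.        ,   0.        ,   1.        ]]), 'extrinsics': array([[-0.00684309, -0.99994019, -0.00853187, -0.11851186],
       [ 0.9931484 , -0.00779149,  0.11659999, -0.57594029],
       [-0.11665949, -0.00767551,  0.99314231, -1.3547963 ],
       [ 0.        ,  0.        ,  0.        ,  1.        ]])}
stand [([429.5, 205.4, 61.2, 55.2], 0.92), ([359.8, 209.5, 45.6, 50.0], 0.74), ([361.4, 275.8, 45.6, 38.6], 0.7)]
bar [([358.8, 211.3, 41.7, 52.5], 0.93), ([360.5, 273.0, 43.7, 38.8], 0.59)]
bottle_cap [([430.1, 201.8, 28.3, 27.2], 0.82), ([360.2, 209.7, 27.0, 25.6], 0.81), ([359.5, 275.9, 20.6, 20.7], 0.73), ([358.6, 210.2, 44.1, 49.2], 0.19), ([204.1, 233.0, 62.6, 66.3], 0.17)]
slab [([203.9, 232.2, 67.4, 67.7], 0.61)]
petri [([288.6, 210.3, 26.5, 28.3], 0.85)]
0.0 0.6 [1.79997127e+02 3.41774951e-03 1.57501073e+02]
```

View pics/scene0.png

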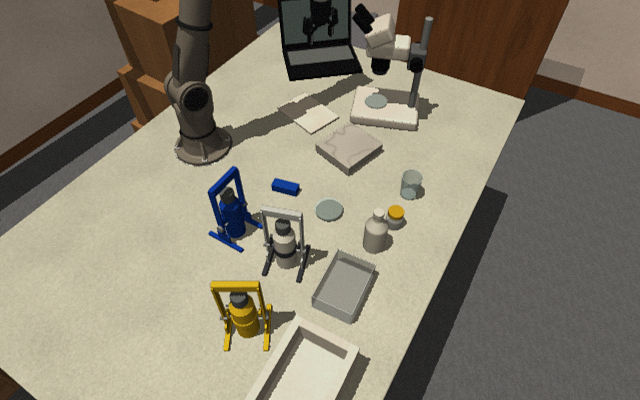

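View pics/top0.png

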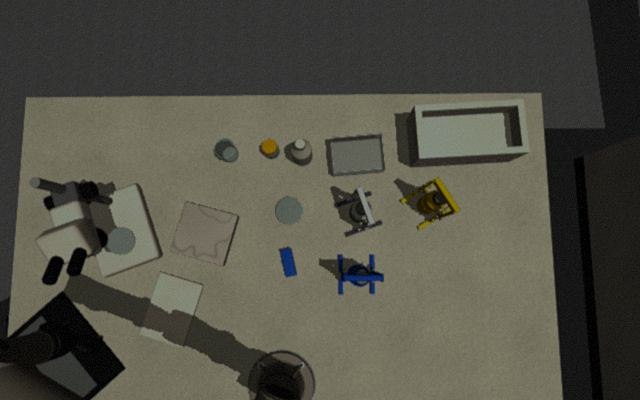

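The scene view shows three stands: metal with a white bottle at (286,241), blue at (234,208) and yellow at (240,315). In the top view they are at (360,210), (360,276) and (430,205). The metal one fits the description, since blue and yellow are excluded. The slab is at (350,148) in scene and (204,233) in top, next to the microscope. I'll confirm this in one enlarged crop.

```bash
python3 - <<'E'
import cv2,numpy as np
a=cv2.imread("pics/scene0.png")[195:285,250:320]; b=cv2.imread("pics/top0.png")[180:245,330:390]
c=cv2.imread("pics/top0.png")[195:275,160:245];d=cv2.imread("pics/scene0.png")[118:178,308:390]
def f(x,w,h): 
    s=min(w/x.shape[1],h/x.shape[0]); y=cv2.resize(x,None,fx=s,fy=s,interpolation=cv2.INTER_CUBIC); o=np.zeros((h,w,3),np.uint8); o[:y.shape[0],:y.shape[1]]=y; print(s); return o
cv2.imwrite("pics/crop1.png",np.hstack([np.vstack([f(a,400,300),f(c,400,300)]),np.vstack([f(b,400,300),f(d,400,300)])]))
E
```

```text
3.3333333333333335
3.75
4.615384615384615
4.878048780487805
```

View pics/crop1.png

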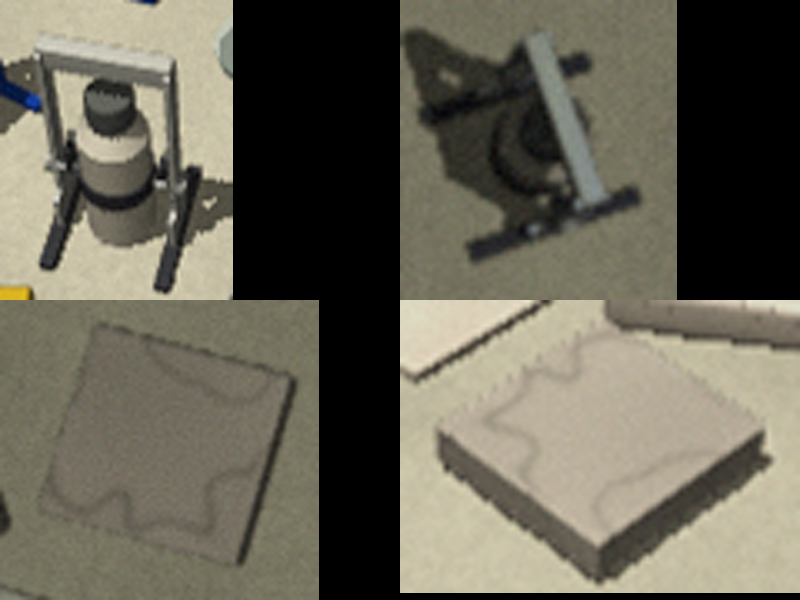

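The crop confirms the metal frame with the white bottle. The bar ends are at about (261,208) and (302,214) in scene, and (360,188) and (372,224) in top. All four slab top corners are visible in both views, so I can triangulate.

```bash
cat > h.py <<'E'
import numpy as np, cv2
from station import robot, fingers, vision, workorder, recognise
F=np.diag([1,-1,-1.])
def P(n):
    c=vision.calibration(n); return c["mtx"]@F@np.array(c["extrinsics"])[:3]
def tri(a,b):
    a=np.array(a,float).T;b=np.array(b,float).T
    X=cv2.triangulatePoints(P("scene"),P("top"),a,b); return (X[:3]/X[3]).T
def proj(n,X):
    x=P(n)@np.append(X,1); return x[:2]/x[2]
E
python3 - <<'E'
from h import *
np.set_printoptions(precision=4,suppress=True)
s=lambda p,k,ox,oy:np.array(p)/k+[ox,oy]-.0
bs=s([(38,43),(172,65)],3.3333,250,195); bt=s([(192,203),(140,37)],4.6154,330,180)
B=tri(bs,bt); print("bar",B,B.mean(0),np.linalg.norm(B[1]-B[0]),np.degrees(np.arctan2(*(B[1]-B[0])[1::-1])))
print([proj("scene",b)-p for b,p in zip(B,bs)],[proj("top",b)-p for b,p in zip(B,bt)])
ss=s([(364,132),(198,247),(38,130),(208,22)],4.878,308,118); st=s([(100,25),(293,78),(240,262),(40,210)],3.75,160,195)
S=tri(ss,st); print("slab",S,S.mean(0)); d=np.roll(S,-1,0)-S; print(np.linalg.norm(d,axis=1),np.degrees(np.arctan2(d[:,1],d[:,0])))
for n in("scene","top"):
    E=np.array(vision.calibration(n)["extrinsics"]); print(n,-E[:3,:3].T@E[:3,3])
# caps & bystanders
R={}
for n in("scene","top"):
    vision.grab_frame(n)
    for l in("petri","jar","wash_bottle","tub","slide_box","beaker"):
        r=recognise(l,n)
        if r: R[l,n]=r[0]["rect"]
for l in("petri","jar","wash_bottle","tub","slide_box","beaker"):
    if (l,"scene") in R and (l,"top") in R: print(l,tri([R[l,"scene"][:2]],[R[l,"top"][:2]]))
E
```

```text
bar [[ 0.4986 -0.2709  0.2446]
 [ 0.6007 -0.2396  0.2499]] [ 0.5497 -0.2553  0.2473] 0.10689960836023339 17.005922044113564
[array([-0.2077,  0.0267]), array([-1.0325,  0.1624])] [array([-0.1371, -0.1501]), array([-0.635 , -0.7581])]
slab [[0.5922 0.3122 0.0393]
 [0.544  0.141  0.0437]
 [0.3853 0.1839 0.0446]
 [0.4321 0.3606 0.0393]] [0.4884 0.2494 0.0417]
[0.1779 0.1644 0.1829 0.1672] [-105.7266  164.8656   75.141   -16.8264]
scene [ 0.9822 -0.7806  1.1215]
top [ 0.4131 -0.1334  1.4116]
jar [[ 0.6571 -0.1352  0.1983]]
wash_bottle [[ 0.7463 -0.064   0.075 ]]
tub [[ 0.7443 -0.2552  0.0203]]
slide_box [[ 0.3985 -0.0208  0.0271]]
beaker [[0.7605 0.1744 0.0603]]
```

```bash
cat >> h.py <<'E'
def fit(z,pts,obs,x0):
    from scipy.optimize import least_squares
    pts=np.array(pts)
    def f(p):
        c,s=np.cos(p[2]),np.sin(p[2]); r=[]
        for n,o in obs.items():
            for q,w in zip(pts,o): r+=list(proj(n,[p[0]+c*q[0]-s*q[1],p[1]+s*q[0]+c*q[1],z])-w)
        return r
    s=least_squares(f,x0); return s.x,np.abs(s.fun).max()
E
python3 - <<'E'
from h import *
np.set_printoptions(precision=4,suppress=True)
s=lambda p,k,ox,oy:np.array(p)/k+[ox,oy]
bs=s([(38,43),(172,65)],3.3333,250,195); bt=s([(192,203),(140,37)],4.6154,330,180)
ss=s([(364,132),(198,247),(38,130),(208,22)],4.878,308,118); st=s([(100,25),(293,78),(240,262),(40,210)],3.75,160,195)
B,e=fit(.25,[(-.055,0),(.055,0)],dict(scene=bs,top=bt),[.55,-.255,.3]);print("bar",B,np.degrees(B[2]),e)
S,e=fit(.045,[(.085,.09),(.085,-.09),(-.085,-.09),(-.085,.09)],dict(scene=ss,top=st),[.488,.249,-.27]);print("slab",S,np.degrees(S[2]),e)
y=np.degrees(B[2]); ys=np.degrees(S[2])
p=robot.current_tool_pos(); robot.line_to([p[0],p[1],.42])
for k in(0,180):
    for (x,yy,z,a) in((B[0],B[1],.42,y),(B[0],B[1],.234,y),(B[0],B[1],.32,y),(S[0],S[1],.32,ys)):
        for t in(-12,0,12):
            q=robot.inverse_kinematics([x,yy,z],[180+t,0,a+k]); print(k,a,t,None if q is None else np.round(q).astype(int))
E
```

```text
bar [ 0.5502 -0.2556  0.305 ] 17.473823038480486 1.4552323505691902
slab [ 0.4885  0.2478 -0.2759] -15.80760289851088 1.254712210712455
0 17.473823038480486 -12 [  0  19  27  64   1  91 -48]
0 17.473823038480486 0 [ -4  30  54  55 -25 105 -33]
0 17.473823038480486 12 [ 15  34  32  43 -26 116 -38]
0 17.473823038480486 -12 [-18  25  50  88 -12  66 -40]
0 17.473823038480486 0 [-11  33  55  80 -27  81 -28]
0 17.473823038480486 12 [ -3  41  59  71 -39  97 -21]
0 17.473823038480486 -12 [-19  23  53  79 -11  77 -40]
0 17.473823038480486 0 [-11  32  60  70 -27  92 -29]
0 17.473823038480486 12 [ -2  40  62  61 -40 108 -24]
0 -15.80760289851088 -12 [ -56   25   34   72   -4   95 -129]
0 -15.80760289851088 0 [ -54   18   34   80  -10   85 -126]
0 -15.80760289851088 12 [ -50   11   33   88  -17   76 -121]
180 17.473823038480486 -12 [ 15  34  31  43 -25 116 141]
180 17.473823038480486 0 [ -5  31  56  55 -26 105 147]
180 17.473823038480486 12 [-19  25  61  65 -15  92 143]
180 17.473823038480486 -12 [ -3  41  60  71 -39  97 159]
180 17.473823038480486 0 [-17  40  71  80 -38  86 160]
180 17.473823038480486 12 [-20  27  54  88 -14  67 142]
180 17.473823038480486 -12 [ -4  43  71  61 -46 110 160]
180 17.473823038480486 0 [-15  37  72  70 -35  95 156]
180 17.473823038480486 12 [-21  24  57  79 -13  78 141]
180 -15.80760289851088 -12 [-40  11  21  88 -14  76  57]
180 -15.80760289851088 0 [-38  16  13  79  -4  85  49]
180 -15.80760289851088 12 [-41  23  11  71   4  95  44]
```

```bash
python3 - <<'E'
from h import *
np.set_printoptions(precision=4,suppress=True)
q=np.array(robot.current_joint_positions()); q[0]=25; q[6]=-49; q[2]=0; q[4]=0
robot.move_j(list(q)); 
x,y,a=.5502,-.2556,17.47
robot.move_to([x,y,.40],[180,0,a]); print(robot.current_joint_positions())
T=robot.current_time_s
def tst(p,o,v):
    t=T(); robot.line_to(p,o,velocity=v); d=T()-t; e=robot.current_tool_pos(); r=robot.current_eef_rot(); print("dur",round(d,3),np.array(e)-p,np.array(r)-o)
    t=T(); vision.grab_frame("scene"); print(T()-t,np.array(robot.current_tool_pos())-p,np.array(robot.current_dq()).round(2))
c,s=np.cos(np.radians(a)),np.sin(np.radians(a))
def pose(ph,dy=0):
    f=np.radians(ph); L=.154; return [x-L*np.sin(f)*-s-dy*0, y-L*np.sin(f)*c+dy, .40-L+L*np.cos(f)],[180+ph,0,a]
tst(*pose(3),.15); tst(*pose(0),.05); tst(*pose(6,.02),.1); tst(*pose(0),.2);tst([x,y,.40],[180+3,0,a],.1);tst([x,y,.40],[180,0,a],.1);tst([x,y,.42],[180,0,a],.1)
im=vision.grab_frame("scene"); cv2.imwrite("pics/hov.png",im[:,:,::-1])
cv2.imwrite("pics/hovc.png",cv2.resize(im[120:320,200:400,::-1],None,fx=3,fy=3,interpolation=cv2.INTER_CUBIC))
print(T())
E
```

```text
[ 23.4674  24.3695  -0.5071  56.6625   0.1871  99.1779 -49.3416]
dur 0.25 [-0.0007 -0.0015  0.0003] [-360.1116    0.0302   -0.1731]
0.05000000000000071 [-0.0005 -0.0005  0.0006] [-0.61 -0.9  -0.94  0.55 -0.46  0.14  0.03]
dur 0.308 [-0.0001  0.0015  0.0015] [-0.0492 -0.1056  0.1387]
0.04999999999999982 [-0.0002  0.0006  0.001 ] [ 0.74  1.14  0.76 -0.44  0.18 -0.11  0.07]
dur 0.258 [-0.0001 -0.0023 -0.0018] [-360.0391    0.1498   -0.1859]
0.04999999999999982 [-0.0001 -0.0014 -0.001 ] [-0.72 -1.56 -0.58  0.32 -0.41  0.19  0.03]
dur 0.258 [-0.0001  0.002   0.0019] [-0.0169 -0.1452  0.1649]
0.04999999999999982 [0.0001 0.001  0.0016] [ 0.87  1.49  0.63 -1.04  0.25 -0.05 -0.01]
dur 0.25 [ 0.0001 -0.0017 -0.0005] [-360.0402    0.0396   -0.15  ]
0.04999999999999982 [ 0.0002 -0.001  -0.0004] [-0.59 -0.68 -0.54  0.46 -0.24 -0.04 -0.03]
dur 0.25 [0.0002 0.0013 0.0007] [-359.9744   -0.0687    0.1177]
0.04999999999999982 [0.0001 0.0006 0.0005] [ 0.61  0.54  0.48 -0.19  0.22  0.01 -0.04]
dur 0.35 [ 0.0003 -0.0004  0.0003] [-0.0433 -0.0559 -0.0293]
0.049999999999998934 [ 0.     -0.0003 -0.0004] [-0.13  0.24 -0.15  1.12  0.12  0.02 -0.05]
8.1083
```

View pics/hovc.png

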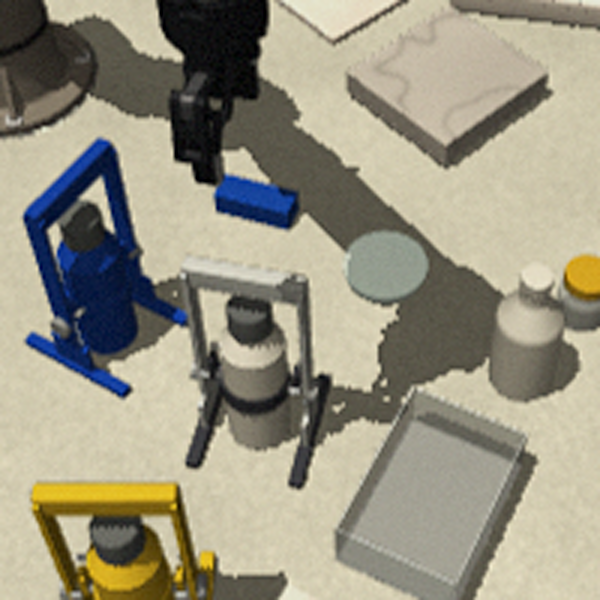

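The tool hovers above the stand. The cap (about (283,225) full-frame) and the white shoulder are clear in the scene view. Next I'll write the balance controller (image lean → Kalman → LQR frame tilt about the hinge) and simulate it before gripping.

```bash
cat > ctl.py <<'E'
import numpy as np
from scipy.linalg import solve_discrete_are
TP,TH=.30,.05
def mj(u): u=np.clip(u,0,1); return u**3*(10-15*u+6*u*u)
def step(x,f0,f1,dy,m=.45,dt=.002):
    """sample-to-sample: hold .05 s, then min-jerk tilt f0->f1 and travel dy along stand y"""
    t=np.arange(0,TP,dt); s=mj((t-TH-.01)/.25); ds=np.gradient(s,dt); dds=np.gradient(ds,dt)
    th,w=x; I,k,c,l=.0014*m/.45,.030,.006,.01
    for i in range(len(t)):
        f=f0+(f1-f0)*s[i]; fd=(f1-f0)*ds[i]
        w+=dt*(m*9.81*l*th-k*(th-f)-c*(w-fd)+m*l*dy*dds[i])/I; th+=dt*w
    return np.array([th,w])
A=np.column_stack([step(e,0,0,0) for e in np.eye(2)]); B0=step([0,0],1,0,0); B1=step([0,0],0,1,0); BY=step([0,0],0,0,1)
Aa=np.zeros((3,3)); Aa[:2,:2]=A; Aa[:2,2]=B0; Ba=np.append(B1,1)[:,None]
Q=np.diag([1/.03**2,1/.3**2,1/.1**2]); R=np.array([[1/.06**2]])
S=solve_discrete_are(Aa,Ba,Q,R); K=np.linalg.solve(R+Ba.T@S@Ba,Ba.T@S@Aa)[0]
class Bal:
    def __init__(s): s.x=np.zeros(3); s.P=np.diag([.03,.02,.03])**2.; s.f=0.
    def meas(s,y,r=.012):
        H=np.array([1,0,1.]); v=H@s.P@H+r*r; G=s.P@H/v; s.x=s.x+G*(y-H@s.x); s.P=s.P-np.outer(G,H@s.P)
    def command(s): return float(np.clip(-K@np.array([s.x[0],s.x[1],s.f]),s.f-.12,s.f+.12).clip(-.2,.2))
    def predict(s,f1,dy):
        F=np.eye(3); F[:2,:2]=A; s.x=np.append(A@s.x[:2]+B0*s.f+B1*f1+BY*dy,s.x[2])
        s.P=F@s.P@F.T+np.diag([.004,.03,.003])**2.; s.f=f1
if __name__=="__main__":
    print("K",K,np.abs(np.linalg.eigvals(Aa-Ba*K)))
    rng=np.random.default_rng(0)
    for m in(.405,.45,.495):
        mx=[];
        for tr in range(30):
            b=Bal(); th0=rng.uniform(-.035,.035); x=np.array([th0,0.]); bias=-th0; h=[]
            pr=np.diff(mj(np.arange(41)/40))*.5
            for k in range(75):
                b.meas(x[0]+bias+rng.normal(0,.01)); f=b.command(); dy=pr[k-12] if 12<=k<52 else 0
                x=step(x,b.f+.005,f+.005,dy,m); b.predict(f,dy); h.append(abs(x[0])); bias+=.0015*(12<=k<52)
            mx.append((max(h),max(h[52:])))
        print(m,np.max(mx,0),np.mean(mx,0))
E
python3 ctl.py
```

```text
K [1.10994187 0.17972888 0.06626173] [2.30371278e-15 5.35207921e-02 2.49000123e-01]
0.405 [0.0789932  0.07126439] [0.06184392 0.057836  ]
0.45 [0.11749745 0.0971302 ] [0.07913971 0.0722581 ]
0.495 [0.1248554 0.1248554] [0.09438772 0.0674206 ]
```

```bash
cat > tune.py <<'E'
import ctl,numpy as np
from ctl import *
def run(qb,qw,r,off,drift,Kx):
    ctl.K=Kx; out=[]
    for m in(.405,.45,.495):
        rng=np.random.default_rng(1)
        for tr in range(12):
            b=Bal(); th0=rng.uniform(-.035,.035); x=np.array([th0,0.]); bias=-th0; h=[]; pr=np.diff(mj(np.arange(41)/40))*.5
            for k in range(75):
                b.meas(x[0]+bias+rng.normal(0,.01),r); f=b.command(); dy=pr[k-12] if 12<=k<52 else 0
                x=step(x,b.f+off,f+off,dy,m,dt=.005); 
                F=np.eye(3); F[:2,:2]=A; b.x=np.append(A@b.x[:2]+B0*b.f+B1*f+BY*dy,b.x[2]); b.P=F@b.P@F.T+np.diag([.004,qw,qb])**2.; b.f=f
                h.append(abs(x[0])); bias+=drift*(12<=k<52)
            out.append((max(h),max(h[54:])))
    return np.max(out,0).round(3)
Ks={}
for n,(qt,rf) in {"a":(.03,.06),"b":(.03,.15),"c":(.1,.06)}.items():
    Q=np.diag([1/qt**2,1/.3**2,1/.1**2]);R=np.array([[1/rf**2]]);S=solve_discrete_are(Aa,Ba,Q,R);Ks[n]=np.linalg.solve(R+Ba.T@S@Ba,Ba.T@S@Aa)[0]
for n in Ks:
  for qb in(.003,.006,.012):
    for qw in(.01,.03): print(n,qb,qw,[run(qb,qw,.012,o,d,Ks[n]) for o,d in((.005,.0015),(0,0),(-.005,.0015))])
E
python3 tune.py
```

```text
a 0.003 0.01 [array([0.135, 0.097]), array([0.133, 0.084]), array([0.123, 0.088])]
a 0.003 0.03 [array([0.129, 0.086]), array([0.126, 0.076]), array([0.123, 0.082])]
a 0.006 0.01 [array([0.105, 0.101]), array([0.129, 0.091]), array([0.121, 0.091])]
a 0.006 0.03 [array([0.102, 0.095]), array([0.127, 0.086]), array([0.121, 0.088])]
a 0.012 0.01 [array([0.121, 0.092]), array([0.156, 0.099]), array([0.147, 0.104])]
a 0.012 0.03 [array([0.121, 0.091]), array([0.156, 0.097]), array([0.147, 0.102])]
b 0.003 0.01 [array([0.122, 0.083]), array([0.122, 0.075]), array([0.125, 0.084])]
b 0.003 0.03 [array([0.119, 0.076]), array([0.117, 0.068]), array([0.125, 0.075])]
b 0.006 0.01 [array([0.099, 0.093]), array([0.126, 0.083]), array([0.123, 0.089])]
b 0.006 0.03 [array([0.098, 0.088]), array([0.125, 0.079]), array([0.123, 0.087])]
b 0.012 0.01 [array([0.152, 0.09 ]), array([0.19 , 0.106]), array([0.182, 0.12 ])]
b 0.012 0.03 [array([0.152, 0.091]), array([0.19 , 0.107]), array([0.182, 0.121])]
c 0.003 0.01 [array([0.308, 0.308]), array([0.289, 0.28 ]), array([27573.593, 27573.593])]
c 0.003 0.03 [array([0.257, 0.25 ]), array([0.266, 0.223]), array([0.292, 0.292])]
c 0.006 0.01 [array([0.194, 0.136]), array([0.206, 0.123]), array([0.216, 0.122])]
c 0.006 0.03 [array([0.176, 0.132]), array([0.194, 0.114]), array([0.196, 0.114])]
c 0.012 0.01 [array([0.154, 0.115]), array([0.174, 0.105]), array([0.173, 0.105])]
c 0.012 0.03 [array([0.154, 0.112]), array([0.171, 0.103]), array([0.172, 0.103])]
```

```bash
cat > meas.py <<'E'
from h import *
L0=.239-.080   # TCP above hinge line when gripped on the desk
hh=np.linspace(.050,.106,40); al=np.radians(np.linspace(-50,50,31))
rr=np.interp(hh,[.06,.085],[.031,.021])
Pc=P("scene"); Ec=np.array(vision.calibration("scene")["extrinsics"]); C=-Ec[:3,:3].T@Ec[:3,3]
def state():
    """hinge, yaw, tilt (rad) of the stand from the tool's pose"""
    p=np.array(robot.current_tool_pos()); r=np.radians(robot.current_eef_rot()); f=(r[0]-np.pi+np.pi)%(2*np.pi)-np.pi
    return p,r[2],f
def stand():
    p=np.array(robot.current_tool_pos()); r=np.radians(robot.current_eef_rot()); f=(r[0]%(2*np.pi))-np.pi; y=r[2]
    n=np.array([np.sin(y)*np.sin(f),-np.cos(y)*np.sin(f),np.cos(f)]); return p-L0*n,y,f
def patch(g,H,yaw,th):
    ax=np.array([np.sin(yaw)*np.sin(th),-np.cos(yaw)*np.sin(th),np.cos(th)])
    v=C-H; v[2]=0; v/=np.linalg.norm(v); u=np.array([-v[1],v[0],0])
    X=H+hh[:,None,None]*ax+rr[:,None,None]*(np.cos(al)[None,:,None]*v+np.sin(al)[None,:,None]*u)
    q=np.einsum("ij,abj->abi",Pc[:,:3],X)+Pc[:,3]; q=(q[...,:2]/q[...,2:]).astype(np.float32)
    return cv2.remap(g,q[...,0],q[...,1],cv2.INTER_CUBIC)
def snap(name=None):
    H,y,f=stand(); im=vision.grab_frame("scene")
    if name: cv2.imwrite(f"pics/{name}.png",im[:,:,::-1])
    return cv2.GaussianBlur(cv2.cvtColor(im,cv2.COLOR_RGB2GRAY),(0,0),.7).astype(np.float32),H,y,f
G=np.arange(-.30,.301,.01)
def lean(g,H,y,ref,around=0,span=.2):
    z=lambda a:(a-a.mean())/a.std(); r=z(ref); t=G+around
    s=np.array([(z(patch(g,H,y,k))*r).mean() for k in t]); s[np.abs(t-around)>span]=-1
    i=int(np.clip(s.argmax(),2,len(t)-3)); c=np.polyfit(t[i-2:i+3]-t[i],s[i-2:i+3],2)
    return t[i]+(np.clip(-c[1]/(2*c[0]),-.02,.02) if c[0]<0 else 0),s[i]
E
cat > grip.py <<'E'
from meas import *
x,y,a=.5502,-.2556,17.47; T=robot.current_time_s
robot.line_to([x,y,.30],[180,0,a],velocity=.2); robot.line_to([x,y,.239],velocity=.1)
fingers.gripper_to(0.0,force=70); print("gap",robot.current_finger_gap(),robot.current_gripper_force(),robot.current_tool_pos(),robot.current_contact_force(),T())
g,H,yw,f=snap("grip"); print(H,yw,f); ref=patch(g,H,yw,0); np.save("ref.npy",ref); print(lean(g,H,yw,ref))
im=cv2.imread("pics/grip.png"); cv2.imwrite("pics/gripc.png",np.hstack([cv2.resize(im[170:300,235:335],(400,520),interpolation=cv2.INTER_CUBIC),cv2.cvtColor(cv2.resize(ref.clip(0,255).astype(np.uint8)[::-1,:],(310,520)),cv2.COLOR_GRAY2BGR)]))
E
python3 grip.py
```

```text
gap 0.17306629554750774 70.11041164398193 [ 0.55037888 -0.25517828  0.23932488] [-0.11478651  0.75697295  1.7107816 ] 10.2583
[ 0.55036651 -0.25513906  0.08032488] 0.3053432179394602 0.00025864890101967575
(np.float64(-0.0008478574157868813), np.float32(1.0000002))
```

View pics/gripc.png

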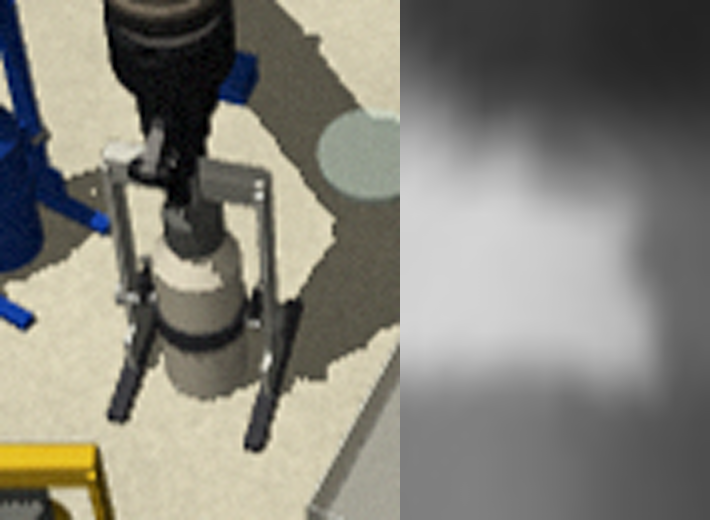

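The bar is gripped. A finger hides the top of the cap, but the cap's lower edge and the shoulder show at about (283,230). Next I calibrate upright: raise 1 mm and nudge sideways both ways, so the bottle rests at +0.07 and then -0.07 rad with its bottom edge on the desk.

```bash
sed -i 's/hh=np.linspace(.050,.106,40)/hh=np.linspace(.066,.106,40)/' meas.py; cat > flip.py <<'E'
from meas import *
a=17.47; yr=np.radians(a); T=robot.current_time_s
x,y=.5502,-.2556; d=np.array([-np.sin(yr),np.cos(yr)])*.03
robot.line_to([x,y,.2403],[180,0,a],velocity=.1); robot.pause(.2)
g0=snap("f0"); ref=patch(*g0[:3],0); np.save("ref.npy",ref)
robot.line_to([x+d[0],y+d[1],.2403],[180,0,a],velocity=.5); robot.pause(.8); g1=snap("f1")
robot.line_to([x,y,.2403],[180,0,a],velocity=.5); robot.pause(.2); g2=snap("f2"); robot.pause(.6); g3=snap("f3")
for g in(g0,g1,g2,g3): print(np.round(g[1],4),round(g[3],4),[np.round(lean(*g[:3],ref),3)])
print(T(),robot.current_contact_force())
E
python3 flip.py; python3 - <<'E'
import cv2,numpy as np
o=[cv2.resize(cv2.imread(f"pics/f{i}.png")[200:275,255+k:315+k],(260,325),interpolation=cv2.INTER_CUBIC) for i,k in((0,0),(1,0),(3,0))]
cv2.imwrite("pics/flip.png",np.hstack(o))
E
```

```text
[ 0.5499 -0.2551  0.0804] 0.0012 [array([-0.001,  1.   ])]
[ 0.5409 -0.2273  0.0809] 0.0001 [array([-0.01 ,  0.998])]
[ 0.5515 -0.2584  0.0836] -0.0055 [array([-0.1  ,  0.994])]
[ 0.5514 -0.2577  0.0837] -0.005 [array([-0.105,  0.989])]
13.0583 [-1.2874242  -3.11392495  7.36102984]
```

View pics/flip.png

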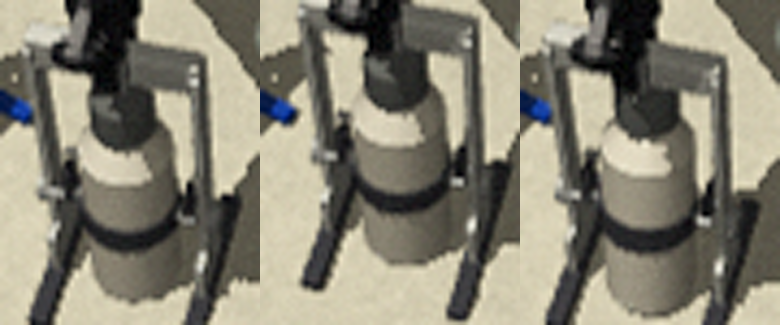

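The readings fit a bottle that stayed on its negative side: about -0.05 rad, then about -0.155 after the return nudge, with its edge now jamming the frame 3.5 mm up. I'll free it by lowering while sliding toward stand -y, which rolls it upright about the stuck edge.

```bash
cat > rec.py <<'E'
from meas import *
a=17.47; yr=np.radians(a); d=np.array([-np.sin(yr),np.cos(yr)]); ref=np.load("ref.npy")
p=np.array(robot.current_tool_pos())
for k,(s,z) in enumerate(((-.004,.2415),(-.008,.2400),(-.012,.2389),(-.016,.2389))):
    robot.line_to([p[0]+d[0]*s,p[1]+d[1]*s,z],[180,0,a],velocity=.03)
    g=snap(f"r{k}"); print(s,np.round(g[1],4),round(g[3],4),np.round(lean(*g[:3],ref),3),np.round(robot.current_contact_force(),1))
print(robot.current_time_s())
E
python3 rec.py
```

```text
-0.004 [ 0.5529 -0.2621  0.0829] -0.0021 [-0.048  0.994] [ 0.3 -2.4  2.5]
-0.008 [ 0.5539 -0.2654  0.0822] -0.0015 [-0.016  0.995] [-0.4 -3.4  6.9]
-0.012 [ 0.5543 -0.2661  0.0821] 0.0028 [-0.013  0.998] [-3.2  1.2 11.1]
-0.016 [ 0.5547 -0.2669  0.0824] 0.0071 [0.007 0.997] [-5.7  4.8 13.6]
14.4667
```

```bash
python3 - <<'E'
import cv2,numpy as np
o=[cv2.resize(cv2.imread(f"pics/{n}.png")[190:285,250:320],(400,543),interpolation=cv2.INTER_CUBIC) for n in("grip","r3")]
cv2.imwrite("pics/cmp.png",np.hstack(o))
E
```

```text
(no output)
```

View pics/cmp.png

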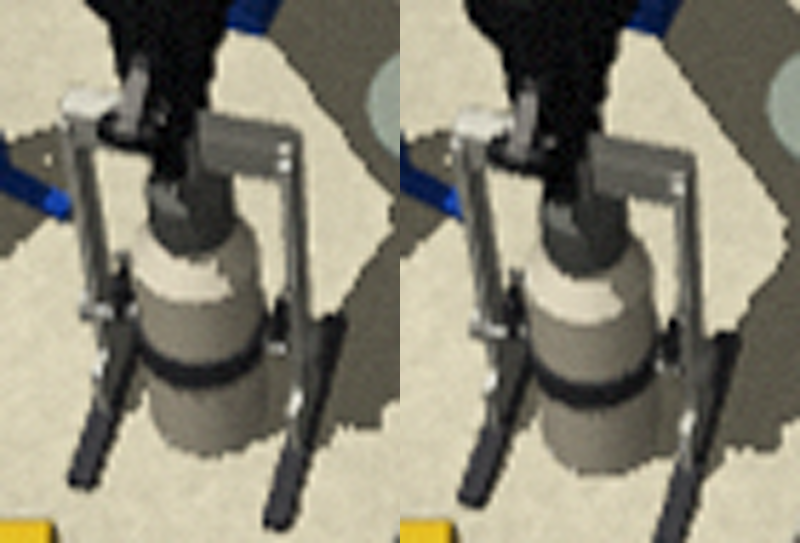

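The push turned the stand slightly about the pad axis: the right cheek end sits lower, and the tool reads 2 mm high with 13 N on it. I'll let go, let it settle flat, and regrip harder at the right height.

```bash
cat > regrip.py <<'E'
from meas import *
ref=np.load("ref.npy")
p=np.array(robot.current_tool_pos()); a=17.47
fingers.gripper_to(.45); 
robot.line_to([p[0],p[1],.239],[180,0,a],velocity=.1); robot.pause(.5)
fingers.gripper_to(0.0,force=115); robot.pause(.2)
for k in range(2):
    g=snap(f"rg{k}"); print(np.round(g[1],4),round(g[2],4),round(g[3],4),np.round(lean(*g[:3],ref),3),np.round(robot.current_contact_force(),1),robot.current_finger_gap())
cv2.imwrite("pics/cmp2.png",cv2.resize(cv2.imread("pics/rg1.png")[180:290,245:325],(400,550),interpolation=cv2.INTER_CUBIC))
print(robot.current_time_s())
E
python3 regrip.py
```

```text
[ 0.5548 -0.267   0.0802] 0.3055 0.0011 [0.012 0.99 ] [-2.2  2.9  2.8] 0.16595511017188422
[ 0.5549 -0.2671  0.0802] 0.3055 0.0011 [0.012 0.99 ] [-1.8  3.4  3.3] 0.1676657987483689
16.2
```

View pics/cmp2.png

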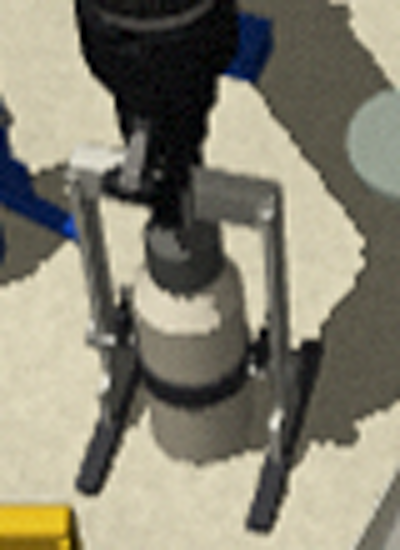

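Regripped flat. The lean reads +0.012 relative to the reference, i.e. about -0.036 rad, exactly its desk rest. Next is the closed-loop lift, run in short resumable chunks.

```bash
cat > fly.py <<'E'
import pickle,sys,ctl
from meas import *
from ctl import *
Q=np.diag([1/.03**2,1/.3**2,1/.1**2]);R=np.array([[1/.15**2]]);S=solve_discrete_are(Aa,Ba,Q,R);ctl.K=np.linalg.solve(R+Ba.T@S@Ba,Ba.T@S@Aa)[0]
T=robot.current_time_s
def tool(H,yaw,f):
    n=np.array([np.sin(yaw)*np.sin(f),-np.cos(yaw)*np.sin(f),np.cos(f)]); return list(H+L0*n),[180+np.degrees(f),0,np.degrees(yaw)]
def cycle(s,H1,yaw1,tag):
    b=s["b"]; g,H,y,f=snap(f"{tag}{s['n']:03d}"); m,q=lean(g,H,y,s["ref"],around=b.x[0]+b.x[2],span=.12)
    b.meas(m,.010 if q>.9 else .03); e=b.x.copy(); cmd=b.command()
    dy=(H1-s["H"])@np.array([-np.sin(s["yaw"]),np.cos(s["yaw"]),0]); t=T()
    robot.line_to(*tool(H1,yaw1,cmd),velocity=.6); b.predict(cmd,dy); s.update(H=H1,yaw=yaw1,n=s["n"]+1)
    pickle.dump(s,open("s.pkl","wb"))
    print(f"{tag}{s['n']-1} t={T():.2f} dur={T()-t:.3f} m={m:+.3f} q={q:.2f} th={e[0]:+.3f} w={e[1]:+.3f} b={e[2]:+.3f} fa={f:+.3f} cmd={cmd:+.3f} Hz={H[2]:.3f}")
    return e[0]
def go(s,H1,yaw1,n,tag):
    H0,y0=s["H"].copy(),s["yaw"]
    for k in range(1,n+1):
        u=mj(k/n); e=cycle(s,H0+(H1-H0)*u,y0+(yaw1-y0)*u,tag)
E
cat > lift.py <<'E'
from fly import *
im=cv2.imread("pics/rg1.png"); g=cv2.GaussianBlur(cv2.cvtColor(im,cv2.COLOR_BGR2GRAY),(0,0),.7).astype(np.float32)
H,y,f=stand(); b=Bal(); b.x=np.array([-.036,0,0.]); b.P=np.diag([.006,.02,.012])**2.
s=dict(b=b,ref=patch(g,H,y,-.036),H=H.copy(),yaw=y,n=0)
cycle(s,H+[0,0,.012],y,"L")
go(s,H+[0,0,.087],y,7,"L")
E
python3 lift.py
```

```text
L0 t=16.50 dur=0.250 m=-0.037 q=1.00 th=-0.036 w=+0.000 b=-0.001 fa=+0.001 cmd=+0.043 Hz=0.080
L1 t=16.80 dur=0.250 m=-0.003 q=0.99 th=-0.019 w=+0.147 b=+0.005 fa=+0.039 cmd=-0.009 Hz=0.090
L2 t=17.10 dur=0.250 m=+0.043 q=0.99 th=+0.025 w=-0.005 b=+0.006 fa=-0.005 cmd=-0.028 Hz=0.093
L3 t=17.40 dur=0.250 m=+0.023 q=0.98 th=+0.016 w=-0.084 b=+0.006 fa=-0.030 cmd=-0.001 Hz=0.104
L4 t=17.70 dur=0.250 m=+0.031 q=0.99 th=+0.022 w=+0.041 b=+0.003 fa=-0.007 cmd=-0.034 Hz=0.121
L5 t=18.00 dur=0.250 m=+0.036 q=0.97 th=+0.032 w=-0.078 b=+0.000 fa=-0.036 cmd=-0.021 Hz=0.142
L6 t=18.30 dur=0.250 m=+0.023 q=0.98 th=+0.021 w=-0.036 b=-0.001 fa=-0.024 cmd=-0.017 Hz=0.157
L7 t=18.60 dur=0.250 m=+0.030 q=0.98 th=+0.029 w=-0.010 b=-0.005 fa=-0.018 cmd=-0.032 Hz=0.165
```

```bash
cat > travel.py <<'E'
from fly import *
s=pickle.load(open("s.pkl","rb"))
if "tr" not in s: s["tr"]=(s["H"].copy(),s["yaw"],0)
H0,y0,k0=s["tr"]; H1=np.array([.4885,.2478,.167]); y1=-.2759; N=40
for k in range(k0+1,min(N,k0+int(sys.argv[1]))+1):
    u=mj(k/N); s["tr"]=(H0,y0,k); e=cycle(s,H0+(H1-H0)*u,y0+(y1-y0)*u,"T")
    if abs(e)>.11: print("STOP"); break
E
python3 travel.py 14
```

```text
T8 t=18.90 dur=0.250 m=+0.017 q=0.98 th=+0.022 w=-0.083 b=-0.005 fa=-0.031 cmd=-0.008 Hz=0.167
T9 t=19.20 dur=0.250 m=+0.009 q=0.99 th=+0.013 w=+0.003 b=-0.007 fa=-0.009 cmd=-0.016 Hz=0.167
T10 t=19.50 dur=0.250 m=+0.017 q=0.98 th=+0.023 w=-0.025 b=-0.009 fa=-0.016 cmd=-0.021 Hz=0.167
T11 t=19.80 dur=0.250 m=+0.003 q=0.99 th=+0.013 w=-0.069 b=-0.009 fa=-0.021 cmd=-0.000 Hz=0.167
T12 t=20.10 dur=0.250 m=-0.002 q=1.00 th=+0.006 w=-0.007 b=-0.009 fa=-0.001 cmd=-0.006 Hz=0.167
T13 t=20.40 dur=0.250 m=+0.012 q=0.99 th=+0.020 w=-0.029 b=-0.010 fa=-0.005 cmd=-0.018 Hz=0.167
T14 t=20.70 dur=0.250 m=+0.008 q=0.99 th=+0.019 w=-0.095 b=-0.010 fa=-0.017 cmd=-0.003 Hz=0.167
T15 t=21.00 dur=0.250 m=+0.012 q=0.99 th=+0.022 w=-0.044 b=-0.010 fa=-0.002 cmd=-0.017 Hz=0.167
T16 t=21.30 dur=0.250 m=+0.019 q=0.99 th=+0.029 w=-0.111 b=-0.010 fa=-0.016 cmd=-0.012 Hz=0.167
T17 t=21.60 dur=0.250 m=+0.016 q=0.99 th=+0.027 w=-0.114 b=-0.010 fa=-0.012 cmd=-0.009 Hz=0.167
T18 t=21.90 dur=0.250 m=+0.025 q=0.99 th=+0.034 w=-0.109 b=-0.010 fa=-0.008 cmd=-0.019 Hz=0.167
T19 t=22.20 dur=0.250 m=+0.037 q=0.98 th=+0.047 w=-0.151 b=-0.010 fa=-0.018 cmd=-0.025 Hz=0.167
T20 t=22.50 dur=0.250 m=+0.031 q=0.99 th=+0.041 w=-0.201 b=-0.008 fa=-0.024 cmd=-0.009 Hz=0.167
T21 t=22.80 dur=0.250 m=+0.040 q=0.99 th=+0.048 w=-0.140 b=-0.009 fa=-0.009 cmd=-0.029 Hz=0.167
```

```bash
python3 travel.py 14
```

```text
T22 t=23.10 dur=0.250 m=+0.052 q=0.99 th=+0.061 w=-0.222 b=-0.008 fa=-0.027 cmd=-0.028 Hz=0.167
T23 t=23.40 dur=0.250 m=+0.050 q=0.98 th=+0.059 w=-0.228 b=-0.008 fa=-0.026 cmd=-0.025 Hz=0.167
T24 t=23.70 dur=0.250 m=+0.062 q=0.99 th=+0.069 w=-0.212 b=-0.008 fa=-0.023 cmd=-0.040 Hz=0.167
T25 t=24.00 dur=0.250 m=+0.054 q=0.97 th=+0.063 w=-0.293 b=-0.007 fa=-0.037 cmd=-0.016 Hz=0.167
T26 t=24.30 dur=0.250 m=+0.047 q=0.99 th=+0.055 w=-0.218 b=-0.005 fa=-0.016 cmd=-0.022 Hz=0.167
T27 t=24.60 dur=0.250 m=+0.072 q=0.98 th=+0.076 w=-0.217 b=-0.006 fa=-0.020 cmd=-0.048 Hz=0.167
T28 t=24.90 dur=0.250 m=+0.060 q=0.96 th=+0.068 w=-0.334 b=-0.004 fa=-0.044 cmd=-0.013 Hz=0.167
T29 t=25.20 dur=0.250 m=+0.048 q=0.99 th=+0.053 w=-0.215 b=-0.002 fa=-0.013 cmd=-0.021 Hz=0.167
T30 t=25.50 dur=0.250 m=+0.072 q=0.98 th=+0.073 w=-0.216 b=-0.003 fa=-0.018 cmd=-0.044 Hz=0.167
T31 t=25.80 dur=0.250 m=+0.056 q=0.97 th=+0.061 w=-0.325 b=-0.000 fa=-0.041 cmd=-0.007 Hz=0.167
T32 t=26.10 dur=0.250 m=+0.060 q=0.99 th=+0.060 w=-0.161 b=-0.001 fa=-0.007 cmd=-0.040 Hz=0.167
T33 t=26.40 dur=0.250 m=+0.069 q=0.96 th=+0.070 w=-0.275 b=-0.001 fa=-0.037 cmd=-0.028 Hz=0.167
T34 t=26.70 dur=0.250 m=+0.046 q=0.98 th=+0.048 w=-0.243 b=+0.002 fa=-0.027 cmd=-0.008 Hz=0.167
T35 t=27.00 dur=0.250 m=+0.056 q=0.99 th=+0.054 w=-0.143 b=+0.001 fa=-0.008 cmd=-0.036 Hz=0.167
```

```bash
cat > hold.py <<'E'
from fly import *
s=pickle.load(open("s.pkl","rb")); 
for k in range(int(sys.argv[1])):
    if abs(cycle(s,s["H"].copy(),s["yaw"],"H"))>.11: print("STOP"); break
im=cv2.imread(f"pics/H{s['n']-1:03d}.png"); cv2.imwrite("pics/hold.png",cv2.resize(im[40:200,260:440],(720,600),interpolation=cv2.INTER_CUBIC))
E
python3 travel.py 12 && python3 hold.py 4
```

```text
T36 t=27.30 dur=0.250 m=+0.040 q=0.97 th=+0.041 w=-0.263 b=+0.004 fa=-0.033 cmd=+0.004 Hz=0.167
T37 t=27.60 dur=0.250 m=+0.051 q=0.99 th=+0.046 w=-0.069 b=+0.002 fa=+0.003 cmd=-0.042 Hz=0.167
T38 t=27.90 dur=0.250 m=+0.034 q=0.97 th=+0.035 w=-0.266 b=+0.005 fa=-0.039 cmd=+0.013 Hz=0.167
T39 t=28.20 dur=0.250 m=+0.040 q=0.98 th=+0.033 w=-0.017 b=+0.003 fa=+0.010 cmd=-0.038 Hz=0.167
T40 t=28.50 dur=0.250 m=+0.029 q=0.98 th=+0.027 w=-0.223 b=+0.006 fa=-0.035 cmd=+0.013 Hz=0.167
T41 t=28.80 dur=0.250 m=+0.018 q=0.97 th=+0.012 w=-0.015 b=+0.006 fa=+0.011 cmd=-0.012 Hz=0.167
T42 t=29.10 dur=0.250 m=+0.017 q=0.99 th=+0.011 w=-0.110 b=+0.008 fa=-0.011 cmd=+0.008 Hz=0.167
T43 t=29.40 dur=0.250 m=+0.015 q=0.97 th=+0.007 w=-0.012 b=+0.008 fa=+0.008 cmd=-0.007 Hz=0.167
T44 t=29.70 dur=0.250 m=+0.011 q=0.98 th=+0.004 w=-0.066 b=+0.009 fa=-0.006 cmd=+0.009 Hz=0.167
T45 t=30.00 dur=0.250 m=+0.013 q=0.97 th=+0.004 w=+0.014 b=+0.009 fa=+0.008 cmd=-0.008 Hz=0.167
T46 t=30.30 dur=0.250 m=+0.006 q=0.98 th=-0.002 w=-0.053 b=+0.011 fa=-0.007 cmd=+0.014 Hz=0.167
T47 t=30.60 dur=0.250 m=+0.004 q=0.94 th=-0.006 w=+0.038 b=+0.011 fa=+0.012 cmd=-0.001 Hz=0.167
H48 t=30.90 dur=0.250 m=-0.004 q=0.97 th=-0.013 w=-0.032 b=+0.013 fa=-0.000 cmd=+0.022 Hz=0.167
H49 t=31.20 dur=0.250 m=+0.009 q=0.92 th=-0.004 w=+0.078 b=+0.012 fa=+0.021 cmd=-0.011 Hz=0.167
H50 t=31.50 dur=0.250 m=-0.005 q=0.98 th=-0.015 w=-0.077 b=+0.015 fa=-0.010 cmd=+0.033 Hz=0.167
H51 t=31.80 dur=0.250 m=+0.000 q=0.88 th=-0.018 w=+0.104 b=+0.015 fa=+0.031 cmd=-0.001 Hz=0.167
```

View pics/hold.png

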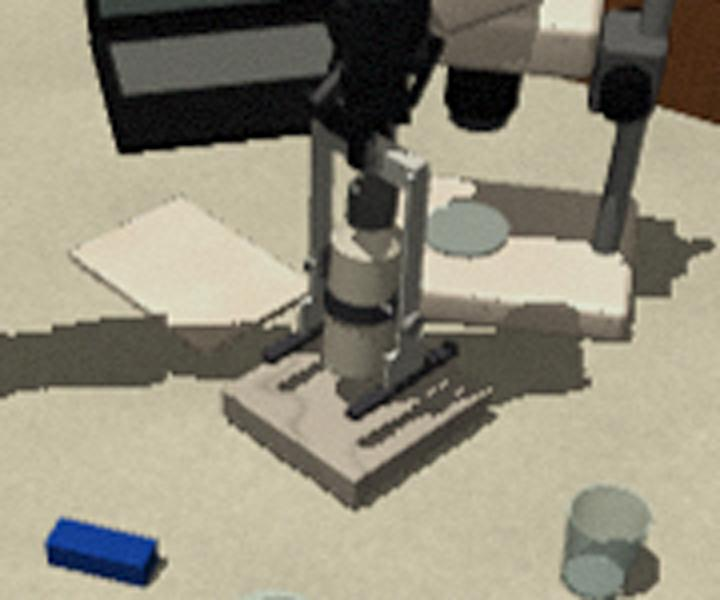

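The stand hangs centred over the slab at about (350,140) full-frame, with the bottle upright and the feet parallel to the slab's edges. There is a slight tilt chatter, so I'll soften the gain and go on holding.

```bash
sed -i 's/1\/.15\*\*2/1\/.05**2/; s/b.meas(m,.010/b.meas(m,.014/' fly.py; python3 hold.py 16
```

```text
H52 t=32.10 dur=0.250 m=+0.002 q=0.97 th=-0.012 w=-0.035 b=+0.016 fa=+0.001 cmd=+0.019 Hz=0.167
H53 t=32.40 dur=0.250 m=+0.010 q=0.93 th=-0.007 w=+0.061 b=+0.016 fa=+0.018 cmd=-0.004 Hz=0.167
H54 t=32.70 dur=0.250 m=+0.006 q=0.98 th=-0.007 w=-0.034 b=+0.017 fa=-0.003 cmd=+0.014 Hz=0.167
H55 t=33.00 dur=0.250 m=+0.009 q=0.94 th=-0.009 w=+0.041 b=+0.017 fa=+0.013 cmd=+0.001 Hz=0.167
H56 t=33.30 dur=0.250 m=+0.006 q=0.97 th=-0.009 w=-0.016 b=+0.018 fa=+0.002 cmd=+0.013 Hz=0.167
H57 t=33.60 dur=0.250 m=+0.004 q=0.95 th=-0.014 w=+0.027 b=+0.019 fa=+0.012 cmd=+0.009 Hz=0.167
H58 t=33.90 dur=0.250 m=+0.008 q=0.96 th=-0.010 w=+0.014 b=+0.019 fa=+0.009 cmd=+0.008 Hz=0.167
H59 t=34.20 dur=0.250 m=+0.005 q=0.96 th=-0.013 w=+0.006 b=+0.020 fa=+0.008 cmd=+0.012 Hz=0.167
H60 t=34.50 dur=0.250 m=+0.016 q=0.96 th=-0.005 w=+0.037 b=+0.020 fa=+0.012 cmd=-0.002 Hz=0.167
H61 t=34.80 dur=0.250 m=+0.018 q=0.98 th=-0.001 w=-0.015 b=+0.020 fa=-0.002 cmd=+0.004 Hz=0.167
H62 t=35.10 dur=0.250 m=+0.027 q=0.98 th=+0.005 w=+0.025 b=+0.019 fa=+0.004 cmd=-0.010 Hz=0.167
H63 t=35.40 dur=0.250 m=+0.014 q=0.98 th=-0.003 w=-0.048 b=+0.020 fa=-0.010 cmd=+0.013 Hz=0.167
H64 t=35.70 dur=0.250 m=+0.029 q=0.96 th=+0.006 w=+0.062 b=+0.019 fa=+0.011 cmd=-0.018 Hz=0.167
H65 t=36.00 dur=0.250 m=+0.007 q=0.99 th=-0.008 w=-0.087 b=+0.021 fa=-0.016 cmd=+0.025 Hz=0.167
H66 t=36.30 dur=0.250 m=+0.024 q=0.92 th=+0.000 w=+0.103 b=+0.019 fa=+0.022 cmd=-0.020 Hz=0.167
H67 t=36.60 dur=0.250 m=+0.008 q=0.99 th=-0.007 w=-0.097 b=+0.022 fa=-0.017 cmd=+0.026 Hz=0.167
```

```bash
cat > down.py <<'E'
from fly import *
s=pickle.load(open("s.pkl","rb"))
H1=s["H"].copy(); H1[2]=.1295; go(s,H1,s["yaw"],9,"D")
H1[2]=.1235; p,o=tool(H1,s["yaw"],0.)
print("stop",robot.line_to(p,o,velocity=.03,f_stop=6)); g=snap("d1"); print(g[1],g[3],lean(*g[:3],s["ref"]),robot.current_contact_force())
if g[1][2]>.1265:
    H1[2]=.121; print(robot.line_to(tool(H1,s["yaw"],0.)[0],o,velocity=.03,f_stop=6)); g=snap("d2"); print(g[1],g[3],lean(*g[:3],s["ref"]),robot.current_contact_force())
print(T())
E
python3 down.py
```

```text
D68 t=36.90 dur=0.250 m=+0.021 q=0.93 th=-0.003 w=+0.102 b=+0.020 fa=+0.023 cmd=-0.016 Hz=0.167
D69 t=37.20 dur=0.250 m=+0.012 q=0.99 th=-0.005 w=-0.080 b=+0.022 fa=-0.014 cmd=+0.020 Hz=0.166
D70 t=37.50 dur=0.250 m=+0.029 q=0.95 th=+0.003 w=+0.090 b=+0.020 fa=+0.018 cmd=-0.021 Hz=0.164
D71 t=37.80 dur=0.250 m=+0.008 q=0.99 th=-0.007 w=-0.100 b=+0.023 fa=-0.019 cmd=+0.027 Hz=0.158
D72 t=38.10 dur=0.250 m=+0.030 q=0.94 th=+0.004 w=+0.117 b=+0.020 fa=+0.023 cmd=-0.026 Hz=0.152
D73 t=38.40 dur=0.250 m=+0.006 q=0.99 th=-0.008 w=-0.126 b=+0.023 fa=-0.024 cmd=+0.033 Hz=0.144
D74 t=38.70 dur=0.250 m=+0.019 q=0.92 th=-0.007 w=+0.125 b=+0.021 fa=+0.028 cmd=-0.017 Hz=0.137
D75 t=39.00 dur=0.250 m=+0.027 q=0.99 th=+0.007 w=-0.064 b=+0.022 fa=-0.014 cmd=+0.005 Hz=0.132
D76 t=39.30 dur=0.250 m=+0.026 q=0.97 th=+0.003 w=+0.029 b=+0.021 fa=+0.004 cmd=-0.009 Hz=0.130
stop True
[0.48952042 0.24972473 0.1250207 ] 0.0024524854304783794 (np.float64(0.04662626713965466), np.float32(0.98508084)) [1.60510493 1.33991891 6.9111461 ]
39.6
```

```bash
cat > rel.py <<'E'
from fly import *
s=pickle.load(open("s.pkl","rb")); H,y,f=stand()
fingers.gripper_to(.5); p=robot.current_tool_pos(); robot.pause(.2)
robot.line_to([p[0],p[1],p[2]+.05],velocity=.08); robot.line_to([p[0],p[1],.45],velocity=.2); robot.pause(.5)
im=vision.grab_frame("scene"); cv2.imwrite("pics/fin.png",im[:,:,::-1]); g=cv2.GaussianBlur(cv2.cvtColor(im,cv2.COLOR_RGB2GRAY),(0,0),.7).astype(np.float32)
print(lean(g,H,y,s["ref"]),T(),robot.current_contact_force())
a=cv2.resize(im[60:190,290:410,::-1],(554,600),interpolation=cv2.INTER_CUBIC)
cv2.imwrite("pics/finc.png",a)
E
python3 rel.py
```

```text
(np.float64(0.06638452839573383), np.float32(0.94695276)) 42.25 [-0.3598336   0.02873243 -0.68372732]
```

View pics/finc.png

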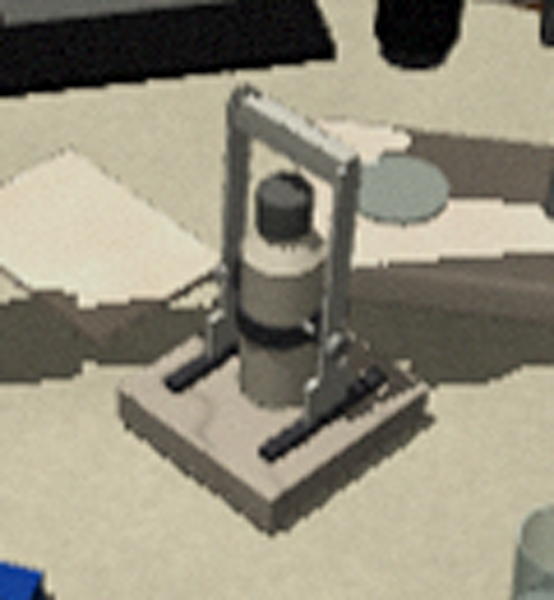

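The last picture shows the stand flat on the slab, roughly centred and square with its edges. The bottle is upright on its base, cap at about (351,105) full-frame, and the gripper is clear. I'm handing in.

```bash
python3 -c "
from station import workorder
print(workorder.close_job())"
```

```text
the job is handed in; nothing more can be done
None
```

The metal stand is on the slab, roughly centred and square by the last picture, after about 6 s held above it with an estimated lean under 0.03 rad; it is released and handed in at about 42 s, though the system gave no verdict. Before the lift, a sideways nudge I used to find upright leaned the bottle to about 0.155 rad and turned the stand slightly in the grip, so I let go and regripped.

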